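Let the red tin out of the rack with the rocking gate lever

TASK

Let the red tin out of the two-lane tin rack: with the fingertips, press down the blue paddle of the lane that holds the red tin so that its gate lifts, keep it down until the tin has rolled into the pick-up bay at the low end, then let the paddle come back up so that the gate is shut again. Do not touch either tin or press the other paddle: the yellow tin stays behind its gate. Leave the jar, the butter dish, and the board with the toast tongs where they are.

Things in the scene. Friction and masses are not known exactly. Their poses are not given: they have to be found in the camera images.
- rack: White two-lane tin rack fixed to the counter, 190 mm wide (x), 320 mm long (y) without the paddles at its high end. Origin: on the counter under its middle, z up. Lanes slope down (0.14 rad) towards +y, 70 mm wide, centred at x = -47.5 mm (near lane) and +47.5 mm (far lane). Gates hang at y = +30 mm. A waiting tin has its centre at y = +3 mm, 67 mm above the counter.
- axle (a point): Middle of the steel axle across the rack (its y = -100 mm), 125 mm above the counter, on which both levers rock. Paddles are centred 100 mm uphill of it (-y), gates 130 mm downhill (+y). Lever arms are 14 mm wide, up to 135 mm above the counter at rest; the gate end rises to about 190 mm when its paddle is fully down.
- bay (a point): Middle of the pick-up bay at the rack's low end (its y = +163 mm), half-way between the lanes, at the height of a tin's centre there (44 mm above the counter). A released tin rolls to the end stop and rests level with this point along the rack's y, 47.5 mm to one side of it.
- rocker_near (a joint): Rocking lever of the near lane of the rack: 0 = at rest, gate shut; grows as the paddle is pressed, to 0.45 rad at its stop. The tin slips out under the gate from about 0.2 rad; the gate is wholly clear of it from 0.30 rad. A spring takes it back to 0 when let go; the paddle needs about 4 to 6 N to go fully down.
- rocker_far (a joint): Rocking lever of the far lane of the rack: 0 = at rest, gate shut; grows as the paddle is pressed, to 0.45 rad at its stop. The tin slips out under the gate from about 0.2 rad; the gate is wholly clear of it from 0.30 rad. A spring takes it back to 0 when let go; the paddle needs about 4 to 6 N to go fully down.
- paddle_near (a point): Blue paddle at the high end of the near lane's rocking lever (near lane: rack's -x side), 38 mm across the lane, 36 mm along it, 8 mm thick, only the counter beneath. This point: centre of its top face; z out of that face, y along the lane (downhill). At rest level, 135 mm above the counter; fully pressed it is 44 mm lower and leans 0.45 rad, outer edge lowest.
- paddle_far (a point): Blue paddle at the high end of the far lane's rocking lever (far lane: rack's +x side), 38 mm across the lane, 36 mm along it, 8 mm thick, only the counter beneath. This point: centre of its top face; z out of that face, y along the lane (downhill). At rest level, 135 mm above the counter; fully pressed it is 44 mm lower and leans 0.45 rad, outer edge lowest.
- tin_red: Small steel food tin with a red label, 54 mm diameter, 64 mm long, about 0.16 kg, lying on its side across one lane of the rack, against the uphill side of the lane's shut gate at the start. In which of the two lanes varies. Origin: its centre. x along the tin's own axis.
- tin_yellow: Small steel food tin with a yellow label, 54 mm diameter, 64 mm long, about 0.16 kg, lying on its side across one lane of the rack, against the uphill side of the lane's shut gate at the start. In which of the two lanes varies. Origin: its centre. x along the tin's own axis.
- jar: Empty glass jar with a steel screw-top lid, 68 mm diameter, 111 mm tall, loose on the counter. Origin: centre of its underside. Leave alone.
- butter_dish: Green ceramic butter dish with cover and knob, 105 x 165 mm, 90 mm tall to the top of the knob, loose. Origin: centre of its underside. Leave alone.
- board: Small beech board, 150 x 240 x 16 mm, lying loose on the counter. Origin: centre of its underside. Leave alone.
- tongs: Steel toast tongs, 190 mm long, 18 mm high, lying on the board. Origin: centre of the underside. Leave alone.
There are look-alikes about, which are no part of the job. Leave any purple or turquoise look-alike of the tin_red alone. What is shaped like the tin_yellow but turquoise is not meant.

How it is judged:
By the outcome, as a careful person would: the job done as asked, in the order asked, and still so for the second after the job is handed in, with the robot touching nothing.
It also fails if it takes over 35 s, if anything falls off the work surface, if the arm or the gripper's body presses on something with over 40 N, if the wrist force passes 120 N, or if a joint passes its speed limit or range.

ROBOT

A 6-joint arm with a two-finger parallel gripper is mounted at the origin on the work surface. World frame = base frame: x ahead of the robot, y to its left, z up, the work surface at z = 0. Lengths are in m, angles in rad, forces in N, time in s.
With the tool pointing down it reaches from about 0.375 to 0.925 m from the base axis. Payload 5.7 kg.
Tool frame: the origin (TCP) lies at the very end of the fingers, on their centre line; the grasp point (between the pads) lies 19 mm behind it; z points along the fingers, y is the line along which they close (so a half turn about z gives the same grasp; the last joint's range is limited). The gripper opens to 88 mm and grips with 3 to 60 N. Pads are 20 mm wide; open, the fingers measure 115 mm over their backs; the gripper's body (75 mm by 178 mm) begins 61 mm behind the grasp point.
Start: joints at [-1.292, 0.359, 1.51, -0, 1.272, -0.115], TCP at [0.23, -0.554, 0.223] pointing down, gripper open.
Joint ranges: [-2.97, 2.97], [-1.01, 2.36], [0.21, 2.38], [-0.96, 4.11], [0.2, 2.71], [-2.98, 2.98]. Speed limits (rad/s): [2.39, 2.39, 3.14, 3.14, 3.14, 3.14].

INTERFACE

Orientations are given as a unit quaternion [x, y, z, w].
In Python, from cell import arm, cams gives the robot as it stands.
- The arm moves only by the tool apply_moves, never from a script. Its argument "steps" is text: rows parted by semicolons, each of 5 numbers parted by spaces: the opening, from 0 (shut) to 1 (fully open), then the shift along the world's x, y, z in m, then the turn about the world's z in rad. In form: grip dx dy dz yaw; .... A call has 1 to 5 rows; each row shifts and turns the commanded pose from where the row before left it; what a row does not reach is not made up. A row lasts 1/8 s, in which the tool goes at most 62.5 mm and 10.7 degrees, less where a joint would pass 70% of its speed; a pose out of reach is approached as far as the arm can. A call is refused whole if a number of a shift passes 0.0625 or a number of a turn 0.188, either way. A call with a gripper value outside its range is refused whole. The fingers move at their own pace and stop on an object; "squeeze" is the grip in N (left out, the last holds). Time passes only in rows, so rows that do not move let the fingers close. It gives the time, the measured TCP pose, the force, the opening and the grip force at its end, in the units of the state.
- arm.sense(): the state, without advancing time (a new reading comes with each control period).
- cams.read_camera(name): name is "side" or "top" or "wrist"; returns a dict with "color" (384x512x3 uint8, red, green, blue), "K" (3x3 intrinsics, pixels), "view" (4x4, takes a point from world to camera coordinates); the wrist camera has in their place "hand_eye" (4x4, takes a point from camera to tool coordinates, whose origin is the TCP and whose axes are the flange's). Camera axes: x right, y down, z forward; pixel columns grow to the right and rows downward; lengths in m; the calibration is good to about 2 mm. A picture is of the moment at which its call begins: read the wrist's pose just before it. There is no depth.
- arm.sign_off(): hands the job in; it is judged then, once.
The state is a dict: "t": time; "qpos": joint angles; "qvel": joint speeds; "joint_efforts": joint torques, N m; "tcp_pos": TCP position; "eef_rot": TCP orientation; "contact_force": force on the tool from outside, world axes, zero at the start; "torque": the same for the moment, N m; "opening": finger opening in m; "grasp_force": force on a finger pad.
Only numpy, scipy, OpenCV 4.12 (cv2) and the standard library are available. Lean on these libraries where they do the work, as an engineer would, in place of code of your own. Each camera call takes 0.05 s, during which the arm holds its last target. There are 200 camera calls.

## Working session

There is one attempt and no reset: what is moved stays moved. The work goes in short steps, Python scripts to look and compute and a tool call to move; the robot and the scene stay as the last step left them, time stands still between calls to the robot, and variables do not carry over. Pictures are saved under pics/ and viewed, at most 10 in all, crops included, and the job is handed in when it is done.

Besides the shell and the picture viewer there is one more tool, called after "Emit:" as a command line: name --argument value ..., lists and objects as JSON in quotes. apply_moves: Moves the arm, as the interface text tells. Its arguments: {"type":"object","properties":{"steps":{"type":"string"},"squeeze":{"type":"number"}},"required":["steps"]}

```bash
mkdir -p pics; python3 - <<'E'
from cell import arm,cams
import cv2,numpy as np
ims=[]
for n in("top","side"):
    d=cams.read_camera(n);cv2.imwrite(f"pics/{n}0.png",d["color"][...,::-1])
    np.savez(f"{n}0.npz",**d);print(n,d["K"].tolist(),d["view"].round(4).tolist())
s=arm.sense();print(s)
E
```

```text
top [[377.78958151988866, 0.0, 253.97932235664], [0.0, 377.78958151988866, 194.17103895073907], [0.0, 0.0, 1.0]] [[0.0064, -0.9998, -0.0161, 0.0292], [-0.9961, -0.005, -0.0878, 0.5714], [0.0877, 0.0166, -0.996, 1.1265], [0.0, 0.0, 0.0, 1.0]]
side [[371.5818921572807, 0.0, 252.5855740260031], [0.0, 371.5818921572807, 192.03940828971506], [0.0, 0.0, 1.0]] [[-0.9596, -0.281, -0.012, 0.5556], [-0.133, 0.4912, -0.8608, 0.1556], [0.2478, -0.8245, -0.5088, 1.0097], [0.0, 0.0, 0.0, 1.0]]
{'t': 0.1, 'qpos': array([-1.29211012e+00,  3.59432760e-01,  1.51131227e+00, -1.67892457e-05,
        1.27251369e+00, -1.15089510e-01]), 'qvel': array([ 0.00200715, -0.00337956, -0.0042078 ,  0.00044807, -0.00021798,
        0.00041094]), 'joint_efforts': array([ 7.87477511e-04, -5.16354990e+01, -2.71407223e+01,  6.74594496e-02,
        2.75376200e-02, -4.13230009e-05]), 'tcp_pos': array([ 0.23002702, -0.55347933,  0.22189833]), 'eef_rot': array([ 9.80679294e-01,  1.95620625e-01, -7.60601171e-05, -8.29595849e-04]), 'contact_force': array([-0.82030818,  0.01307571,  0.63308923]), 'torque': array([-0.03871357, -0.02400757,  0.02022501]), 'grasp_force': 0.0, 'opening': 0.08791287364593821}
```

View pics/top0.png

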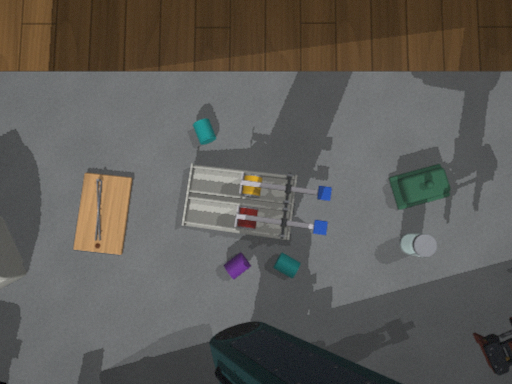

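View pics/side0.png

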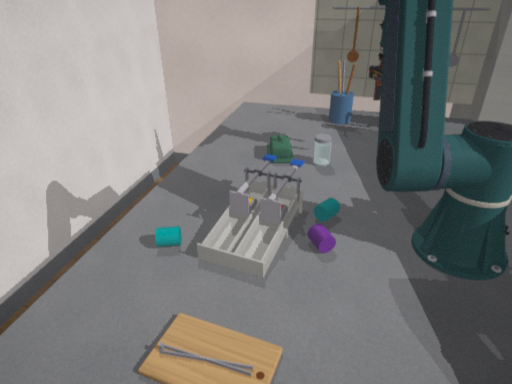

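The top view shows the red tin at (247,217), in the lower (near) lane, and the yellow tin at (252,185). The paddles are at (320,228) near and (325,193) far. The look-alikes are turquoise at (204,131) and (288,265), and purple at (237,266). All three lie outside the rack, so the tin meant is the red one in the rack. I'll confirm it in a crop and measure both paddles.

```bash
cat > h.py <<'E'
import cv2,numpy as np
def ray(d,u,v):
    V=d["view"];R=V[:3,:3];c=-R.T@V[:3,3];r=R.T@np.linalg.inv(d["K"])@[u,v,1];return c,r
def plane(d,u,v,z):
    c,r=ray(d,u,v);return c+r*(z-c[2])/r[2]
def blobs(im,lo,hi,mn=15):
    h=cv2.cvtColor(im,cv2.COLOR_RGB2HSV);m=cv2.inRange(h,lo,hi)
    n,_,st,ce=cv2.connectedComponentsWithStats(m);return [(ce[i].round(1),st[i].tolist()) for i in range(1,n) if st[i][4]>=mn]
E
python3 - <<'E'
from h import *
for n in("top","side"):
    d=np.load(n+"0.npz")
    for k,lo,hi,z in(("blue",(108,150,60),(125,255,255),.135),("red",(0,150,40),(6,255,255),.085),("red2",(172,150,40),(180,255,255),.085),("yel",(18,150,80),(32,255,255),.085)):
        for c,s in blobs(d["color"],lo,hi): print(n,k,c,s,plane(d,*c,z).round(4))
t=np.load("top0.npz");im=t["color"][150:255,170:345,::-1]
cv2.imwrite("pics/crop.png",cv2.resize(im,None,fx=4.5,fy=4.5,interpolation=cv2.INTER_CUBIC))
E
```

```text
top blue [324.  192.8] [318, 186, 13, 14, 156] [ 0.5663 -0.1619  0.135 ]
top blue [320. 227.] [314, 220, 13, 15, 159] [ 0.4726 -0.1501  0.135 ]
top red [248.  211.2] [240, 208, 17, 7, 88] [0.5167 0.0484 0.085 ]
top red [246.1 223.4] [240, 220, 14, 7, 51] [0.4816 0.0536 0.085 ]
top yel [252.8 178.1] [245, 176, 17, 6, 73] [0.6128 0.0352 0.085 ]
top yel [251.1 190. ] [243, 186, 18, 9, 127] [0.5781 0.0399 0.085 ]
side blue [269.8 157.3] [263, 154, 14, 7, 56] [ 0.565  -0.1576  0.135 ]
side blue [297.  162.3] [291, 160, 13, 6, 58] [ 0.4728 -0.1438  0.135 ]
```

View pics/crop.png

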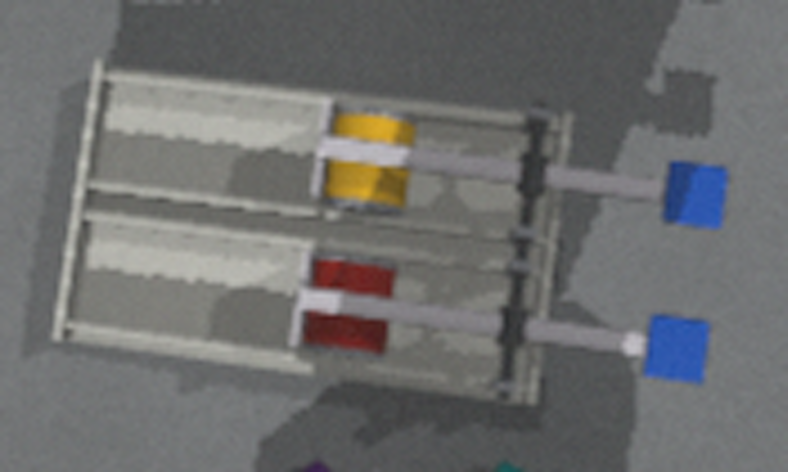

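The crop confirms it: the red tin lies under the lower lever, whose paddle is at crop (677,348). That is the near lane, with its paddle at about (0.473, -0.151). The rack is turned by about -0.125 rad. I'll move above that paddle with the fingers shut.

Emit:
apply_moves --steps "0 0.024 0.04 0 0.105; 0 0.024 0.04 0 0.105; 0 0.024 0.04 0 0.105; 0 0.024 0.04 0 0.105; 0 0.024 0.04 0 0.105" --squeeze 10

```text
t: 0.72
tcp_pos: [0.3506, -0.3525, 0.2224]
eef_rot: [0.896, 0.445, 0.0, -0.0]
contact_force: [0.2, -1.0, 0.3]
opening: 0.0415
grasp_force: 0.0
```

Emit:
apply_moves --steps "0 0.024 0.04 0 0.105; 0 0.024 0.04 0 0.105; 0 0.024 0.04 0 0.105; 0 0.024 0.04 0 0.105; 0 0.024 0.04 0 0.105"

```text
t: 1.35
tcp_pos: [0.4706, -0.1526, 0.2224]
eef_rot: [0.749, 0.662, -0.0, -0.0]
contact_force: [0.9, -1.2, -0.3]
opening: 0.0008
grasp_force: 0.0
```

Emit:
apply_moves --steps "0 0 0 0 0; 0 0 0 0 0"

```text
t: 1.6
tcp_pos: [0.4697, -0.1543, 0.2224]
eef_rot: [0.751, 0.661, -0.0, -0.0]
contact_force: [0.3, 0.3, -0.0]
opening: 0.0004
grasp_force: 0.0
```

```bash
python3 - <<'E'
from cell import arm,cams
from h import *
from scipy.spatial.transform import Rotation as Ro
s=arm.sense();d=cams.read_camera("wrist")
T=np.eye(4);T[:3,:3]=Ro.from_quat(s["eef_rot"]).as_matrix();T[:3,3]=s["tcp_pos"]
d["view"]=np.linalg.inv(T@d["hand_eye"])
cv2.imwrite("pics/w1.png",d["color"][...,::-1])
print(s["tcp_pos"])
for c,b in blobs(d["color"],(108,150,60),(125,255,255),100): print(c,b,plane(d,*c,.135).round(4))
E
```

```text
[ 0.46973099 -0.15426738  0.22237352]
[265.3 186.4] [245, 168, 42, 38, 1573] [ 0.4752 -0.1485  0.135 ]
[371.5 186.6] [349, 168, 47, 39, 1620] [ 0.5687 -0.1607  0.135 ]
```

View pics/w1.png

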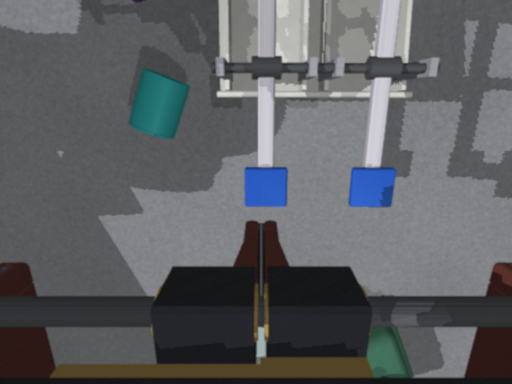

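The wrist view shows the near paddle at (265,186) and the far one at (372,187), with the fingers lined up on the near one. It puts the near paddle at about (0.474, -0.149), which agrees with the top view. Now I'll descend and press.

Emit:
apply_moves --steps "0 0.004 0.003 -0.03 0; 0 0 0 -0.03 0; 0 0 0 -0.02 0; 0 0 0 -0.01 0; 0 0 0 -0.01 0"

```text
t: 2.28
tcp_pos: [0.4735, -0.1521, 0.1226]
eef_rot: [0.751, 0.66, -0.001, -0.0]
contact_force: [-2.6, -2.2, 4.4]
opening: 0.0006
grasp_force: 2.2
```

Emit:
apply_moves --steps "0 0 0 -0.008 0; 0 0 0 -0.008 0; 0 0 0 -0.006 0; 0 0 0 0 0; 0 0 0 0 0"

```text
t: 2.9
tcp_pos: [0.4749, -0.151, 0.101]
eef_rot: [0.751, 0.661, 0.0, 0.0]
contact_force: [-1.8, 1.3, 5.4]
opening: 0.0008
grasp_force: 2.4
```

Emit:
apply_moves --steps "0 0 0 0 0; 0 0 0 0 0; 0 0 0 0 0; 0 0 0 0 0; 0 0 0 0 0"

```text
t: 3.52
tcp_pos: [0.4749, -0.151, 0.1011]
eef_rot: [0.751, 0.661, 0.0, 0.001]
contact_force: [-2.4, 0.8, 5.3]
opening: 0.0002
grasp_force: 2.4
```

```bash
python3 - <<'E'
from cell import arm,cams
from h import *
a=cams.read_camera("top")["color"][140:260,150:350];b=cams.read_camera("side")["color"][130:290,170:370]
f=lambda i:cv2.resize(i,(400,int(i.shape[0]*2)),interpolation=cv2.INTER_CUBIC)
cv2.imwrite("pics/p2.png",np.vstack([f(a),f(b)])[...,::-1])
E
```

```text
(no output)
```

View pics/p2.png

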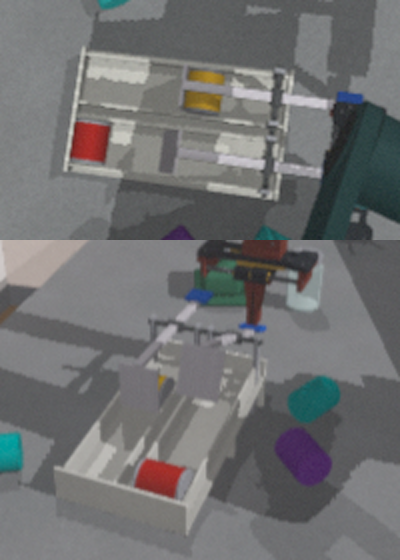

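The tin is at the end stop, at picture (92,142) in the top half and (163,478) in the side half. The yellow tin is still behind its gate at (205,90). Now I'll let the paddle up gently and back away.

Emit:
apply_moves --steps "0 0 0 0 0; 0 0 0 0 0; 0 0 0 0.008 0; 0 0 0 0.008 0; 0 0 0 0.008 0"

```text
t: 4.25
tcp_pos: [0.4752, -0.1517, 0.1258]
eef_rot: [0.751, 0.661, 0.0, 0.001]
contact_force: [-0.1, -3.2, 3.4]
opening: 0.0004
grasp_force: 2.1
```

Emit:
apply_moves --steps "0 0 0 0.008 0; 0 0 0 0.015 0; 0 0 0 0.03 0; 0 0 0 0.04 0; 0 0 0 0 0"

```text
t: 4.88
tcp_pos: [0.4756, -0.151, 0.2205]
eef_rot: [0.751, 0.661, 0.001, 0.002]
contact_force: [0.0, -0.0, 0.6]
opening: 0.0003
grasp_force: 0.0
```

Emit:
apply_moves --steps "0 -0.01 -0.04 0 0; 0 -0.01 -0.04 0 0; 0 -0.01 -0.04 0 0; 0 0 0 0 0; 0 0 0 0 0"

```text
t: 5.5
tcp_pos: [0.4435, -0.2697, 0.2167]
eef_rot: [0.751, 0.661, 0.0, -0.002]
contact_force: [0.1, 0.4, -0.1]
opening: 0.0005
grasp_force: 0.0
```

```bash
python3 - <<'E'
from cell import arm,cams
from h import *
a=cams.read_camera("top")["color"][140:260,150:350];b=cams.read_camera("side")["color"][130:290,170:370]
f=lambda i:cv2.resize(i,(400,int(i.shape[0]*2)),interpolation=cv2.INTER_CUBIC)
cv2.imwrite("pics/p3.png",np.vstack([f(a),f(b)])[...,::-1])
s=arm.sense();print(s["t"],abs(s["qvel"]).max())
E
```

```text
5.6 0.005586059206547987
```

View pics/p3.png

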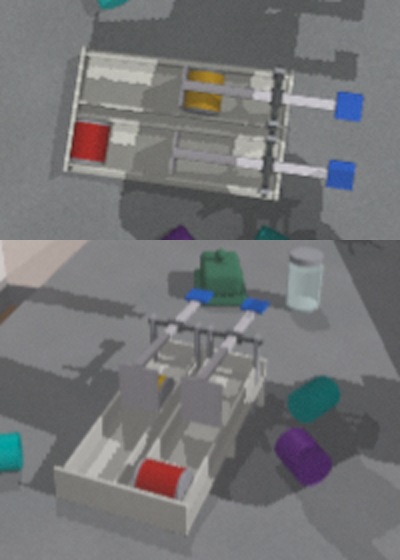

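Both paddles are up and both gates are shut. The red tin is in the bay at (92,142) and the yellow tin is still held at (205,90). The arm is clear of everything.

```bash
python3 -c "
from cell import arm
print(arm.sign_off())"
```

```text
the job is handed in; nothing more can be done
None
```

The red tin is in the pick-up bay, its gate is shut again, the yellow tin is still behind its gate, and the job is handed in (about 5.6 s on the robot's clock).

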